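# Set a power module and a fan on the inspection turntable

### The arm

A 6-joint arm with a two-finger parallel gripper is mounted at the origin on the work surface. World frame = base frame: x ahead of the robot, y to its left, z up, the work surface at z = 0. Lengths are in m, angles in rad, forces in N, time in s.
With the tool pointing down it reaches from about 0.35 to 0.85 m from the base axis. Payload 8.1 kg.
Tool frame: the origin (TCP) lies at the very end of the fingers, on their centre line; the grasp point (between the pads) lies 19 mm behind it; z points along the fingers, y is the direction in which the jaws open and shut (so a half turn about z gives the same grasp; the last joint's range is limited). The gripper opens to 93 mm and grips with 3 to 60 N. Pads are 15 mm wide; open, the fingers measure 128 mm over their backs; the gripper's body (75 mm by 188 mm) begins 65 mm behind the grasp point.
Start: joints at [1.016, 0.13, 1.488, -0, 1.523, -0.085], TCP at [0.272, 0.535, 0.195] pointing down, gripper open.
Joint ranges: [-2.96, 2.96], [-0.89, 2.26], [0.02, 2.5], [-1.34, 4.48], [0, 2.73], [-2.66, 2.66]. Speed limits (rad/s): [2.39, 2.39, 2.79, 3.14, 3.14, 3.14].

### API

Orientations are given as [roll, pitch, yaw] about the fixed x, y, z axes, in that order (R = Rz(yaw) Ry(pitch) Rx(roll)).
In Python, from station import robot gives the robot as it stands. The module is installed in compiled form; this text tells all that it offers.
- The arm moves only by the shell command python3 -m pendant 'ROWS'. ROWS is JSON, a list of rows, each a list of 3 entries, a list of its own where there are three numbers: the turn, a rotation vector about the world's x, y, z in degrees, then the shift along the world's x, y, z in mm, then the opening, from -1 (shut) to 1 (fully open), so that 0 is half open. In form: [[[wx, wy, wz], [x, y, z], gripper], ...]. A call has 1 to 20 rows; each row shifts and turns the commanded pose from where the row before left it; what a row does not reach is not made up. A row lasts 1/10 s, in which the tool goes at most 50 mm and 8.59 degrees, less where a joint would pass 70% of its speed; a pose out of reach is approached as far as the arm can. A call is refused whole if a number of a shift passes 50 or a number of a turn 8.59, either way. A call with a gripper value outside its range is refused whole. The fingers move at their own pace and stop on an object; the grip force is fixed at half the most. Time passes only in rows, so rows that do not move let the fingers close. It gives the time, the measured TCP pose, the force and the opening at its end, in the units of the state.
- robot.get_state(): the state, without advancing time (a new reading comes with each control period).
- robot.get_image(name): name is "scene" or "side" or "wrist"; returns a dict with "image" (384x512x3 uint8, red, green, blue), "z_map" (384x512 float32, m along the optical axis (not along the pixel's ray), 0 where there is no reading), "fx", "fy", "cx", "cy" (pixels), "origin" and "rotation" of the camera in the world. Camera axes: x right, y down, z forward; pixel columns grow to the right and rows downward; lengths in m; the calibration is good to about 2 mm. The wrist camera is an equidistant fisheye: a pixel r from the principal point sees the ray r / f radians off the axis. A picture is of the moment at which its call begins.
- robot.job_done(): hands the job in, once; it reports no verdict.
The state is a dict: "clock": time; "qpos": joint angles; "qd": joint speeds; "tau": joint torques, N m; "ee_pos": TCP position; "tool_rot": TCP orientation; "ft_force": force on the tool from outside, world axes, zero at the start; "moment": the same for the moment, N m; "finger_gap": opening from 0.0 (shut) to 1.0 (fully open).
Only numpy, scipy, OpenCV 4.12 (cv2) and the standard library are available. Lean on these libraries where they do the work, as an engineer would, in place of code of your own. Each camera call takes 0.05 s, during which the arm holds its last target. There are 200 camera calls.

### The job

Take the power-supply module out of its sloping rest and lay it flat inside the long outline on the turntable, with its handle over the small extra outline, and stand the square cooling fan upright inside the short outline, in either order. The turntable turns freely: set both things down gently and leave it at the angle at which it stands. Do not disturb anything else on the bench.

Things in the scene. Friction and masses are not known exactly. Their poses are not given: they have to be found in the camera images.
- psu: power-supply module, a plain steel box 160 x 54 x 40 mm (along its x, y, z), about 0.6 kg, with a small black wire handle on its +x end that stands out to x = 99 mm. Origin: centre of its underside; z points out of its top. It starts in the sloping rest, lying along the slope with its underside on the deck, handle end uppermost, so that its z leans 35 degrees from vertical, towards the robot's side. Grip it across the 54 mm sides near the middle.
- rest: fixed aluminium rest with a deck that rises at 35 degrees along the rest's +x (roughly away from the robot). Origin: centre of its foot (180 x 70 mm) on the bench; the deck's middle is 65 mm above it. The deck is 40 mm wide, narrower than the module, so fingers can pass beside it; a lip at its low end rises 16 mm from the deck, and side guides 12 mm high hold only the lowest 25 mm of the module. Lift the module square to the slope by 30 mm or more to be clear of them.
- fan: square axial cooling fan, grey housing with a round dark rotor on both big faces, 80 x 38 x 80 mm (along its x, y, z), about 0.22 kg, standing on its edge on the bench. Origin: centre of its underside; y goes through its thickness of 38 mm (grip it there, from above), z is up. Which of the two faces looks which way does not matter.
- disc: round black turntable disc, 290 mm across and 12 mm thick, on a bearing with very little friction (about 0.012 N m) and free to turn about its vertical axis; its base, 200 mm square, is fixed to the bench. Origin: centre of its underside, 30 mm above the bench; its top is 42 mm above the bench. White outlines on it mark the two places.
- psu_bay (a point): point on the disc's top surface at the centre of the long outline (176 x 70 mm inside), 55 mm from the disc's centre. Its axes are the disc's: x runs along the outline, towards the small extra outline (20 x 36 mm) where the handle belongs; y points away from the disc's centre; z up. The module's x is to lie along this x, its origin on this point.
- fan_bay (a point): point on the disc's top surface at the centre of the short outline (96 x 54 mm inside), 65 mm from the disc's centre on the opposite side. Its axes are the disc's: x along the outline's long side, y towards the disc's centre, z up. The fan's x is to lie along this x, either way round, its origin on this point.
- rim_mark (a point): white tick on the disc's top near its rim, 132 mm from the centre; shows the angle of the disc.
- caddy: drive caddy, flat aluminium box 158 x 100 x 26 mm lying on the bench beyond the fan; not to be disturbed. Origin at its underside.
- screwdriver: screwdriver, 190 mm long, about 30 mm thick, lying on the bench on the robot's side of the fan; not to be disturbed. Origin near its middle, at its underside.
- reel: black empty reel, 110 mm across and 50 mm high, on the left; not to be disturbed. Origin: centre of its underside.
- mug: white mug, 95 mm high, on the right; not to be disturbed. Origin: centre of its underside.
- spray: aluminium spray can, 60 mm across and 170 mm high, on the right; not to be disturbed. Origin: centre of its underside.
- psu_handle (a point): middle of the module's wire handle, 96 mm along the module's +x from its origin and 31 mm above its underside.
Mind the look-alikes: they are no part of the job. Of the things shaped like the fan, the grey one is meant.

How it is judged:
By the outcome, as a careful person would: the job done as asked, in the order asked, and still so for the second after the job is handed in, with the robot touching nothing.
It also fails if it takes over 70 s, if anything falls off the work surface, if the arm or the gripper's body presses on something with over 40 N, if the wrist force passes 120 N, or if a joint passes its speed limit or range.

## Working session

There is one attempt and no reset: what is moved stays moved. The work goes in short steps, Python scripts to look and compute and a shell command to move; the robot and the scene stay as the last step left them, time stands still between calls to the robot, and variables do not carry over. Pictures are saved under pics/ and viewed, about 8 in all and at most 12, crops included, and the job is handed in when it is done.

```bash
mkdir -p pics
cat > h.py <<'E'
import numpy as np, cv2
from station import robot
def cam(n):
    d=robot.get_image(n); np.savez(''+n+'.npz',**{k:np.asarray(v) for k,v in d.items()}); return d
def load(n): return dict(np.load(''+n+'.npz'))
def rays(d,uv):
    uv=np.atleast_2d(uv).astype(float)
    return np.c_[(uv[:,0]-d['cx'])/d['fx'],(uv[:,1]-d['cy'])/d['fy'],np.ones(len(uv))]@np.array(d['rotation']).T
def onplane(d,uv,z):
    r=rays(d,uv); o=np.array(d['origin']); return o+r*((z-o[2])/r[:,2])[:,None]
def cloud(d):
    h,w=d['z_map'].shape; u,v=np.meshgrid(np.arange(w),np.arange(h))
    return (np.array(d['origin'])+rays(d,np.c_[u.ravel(),v.ravel()])*d['z_map'].reshape(-1,1)).reshape(h,w,3)
def save(n,im,s=1):
    cv2.imwrite('pics/'+n,cv2.resize(im[...,::-1],None,fx=s,fy=s,interpolation=cv2.INTER_CUBIC))
E
python3 - <<'E'
from h import *
a=cam('scene');b=cam('side')
for d in(a,b): print(d['origin'],np.round(d['rotation'],3).tolist(),d['fx'],d['cx'],d['cy'])
save('a.png',a['image'],1.5);save('b.png',b['image'],1.5)
print(robot.get_state())
E
```

```text
[1.3308387  0.72675432 0.90436642] [-2.215, -0.01, 2.332] 427.9209302726072 252.42485537769338 192.03268193459053
[ 0.20930685 -1.16151826  0.8670347 ] [-2.134, -0.015, -0.296] 424.3365575176489 252.67199826134427 189.6630111080077
{'clock': 0.1, 'qpos': array([ 1.01558739e+00,  1.31050791e-01,  1.48915626e+00,  1.93851659e-05,
        1.52296023e+00, -8.53560522e-02]), 'qd': array([-0.00110789, -0.0004678 , -0.00299379, -0.00239989, -0.00012196,
        0.00042832]), 'tau': array([ 1.54954923e-03, -5.61338782e+01, -4.93096447e+01,  7.70160207e-02,
        2.92205682e-02, -1.35575142e-04]), 'ee_pos': array([0.27132411, 0.53455744, 0.19362092]), 'tool_rot': array([-3.14002540e+00, -1.53532226e-04,  2.67173871e+00]), 'ft_force': array([ 0.22858   ,  0.09101554, -0.30254196]), 'moment': array([ 0.03672073, -0.00485065, -0.05924524]), 'finger_gap': 0.9969393488360158}
```

View pics/a.png

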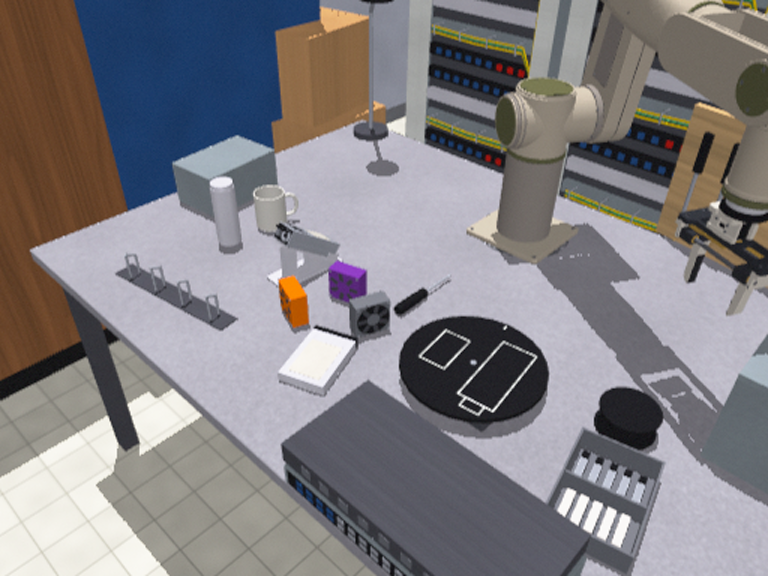

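View pics/b.png

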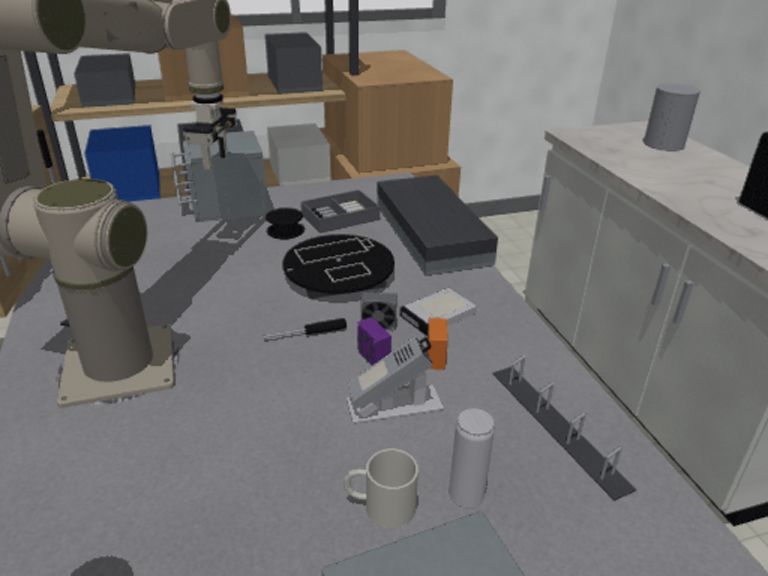

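The scene shows three fan-shaped things: grey at scene (247,211), purple (232,187) and orange (195,200). The grey one is the target. In the side view they are at (253,208), (249,227) and (291,229). The PSU is on the rest at scene (210,165) and side (260,250). The disc is at scene (316,248). The camera rotation is given as rpy, so the helper needs fixing.

```bash
sed -i "s/^import numpy.*/import numpy as np, cv2\nfrom scipy.spatial.transform import Rotation as Ro/; s/np.array(d\['rotation'\]).T/Ro.from_euler('xyz',d['rotation']).as_matrix().T/" h.py
python3 - <<'E'
from h import *
for n in('scene','side'):
    d=load(n); P=cloud(d); im=d['image'].astype(int); hsv=cv2.cvtColor(d['image'],cv2.COLOR_RGB2HSV)
    print(n)
    # disc: white lines within black at z~.042
    reg=(abs(P[...,2]-.042)<.012)
    blk=reg&(im.max(2)<40); nn,l,st,c=cv2.connectedComponentsWithStats(cv2.morphologyEx(blk.astype('uint8'),cv2.MORPH_CLOSE,np.ones((7,7))))
    k=1+np.argmax(st[1:,4]); print('disc comp',st[k],c[k])
    hull=cv2.convexHull(np.argwhere(l==k)[:,::-1].astype(np.int32))[:,0]
    q=onplane(d,hull,.042)[:,:2]; (cx,cy),r=cv2.minEnclosingCircle(q.astype('float32')); print('circle',cx,cy,r)
    m=np.zeros(blk.shape,'uint8'); cv2.fillConvexPoly(m,hull,1); m=cv2.erode(m,np.ones((5,5)))
    w=(m>0)&(im.min(2)>90)
    nn,l,st,c=cv2.connectedComponentsWithStats(w.astype('uint8'),connectivity=8)
    for k in range(1,nn):
        if st[k,4]<3: continue
        uv=np.argwhere(l==k)[:,::-1]; q=onplane(d,uv,.042)[:,:2]
        rc=cv2.minAreaRect((q*1000).astype('float32')); print(st[k,4],c[k].round(1),'mean',(q.mean(0)*1000).round(1),'rect',np.round(rc[0],1),np.round(rc[1],1),round(rc[2],1))
    for nm,h0,h1 in(('orange',5,20),('purple',130,160)):
        mm=(hsv[...,0]>=h0)&(hsv[...,0]<=h1)&(hsv[...,1]>120)&(P[...,2]>.01)&(P[...,2]<.1)
        q=P[mm]; q=q[(abs(q[:,1]-np.median(q[:,1]))<.1)&(abs(q[:,0]-np.median(q[:,0]))<.1)];rc=cv2.minAreaRect((q[:,:2]*1000).astype('float32'));print(nm,len(q),np.round(rc[0]),np.round(rc[1]),round(rc[2]),q[:,2].max())
# fused cloud topview
pts=[];col=[]
for n in('scene','side'):
    d=load(n);P=cloud(d);ok=d['z_map']>0;pts.append(P[ok]);col.append(d['image'][ok])
p=np.vstack(pts);c=np.vstack(col)
s=(p[:,0]>.3)&(p[:,0]<.9)&(p[:,1]>-.4)&(p[:,1]<.35)&(p[:,2]<.3)&(p[:,2]>-.02)
p=p[s];c=c[s];o=np.argsort(p[:,2]);p=p[o];c=c[o]
T=np.zeros((600,750,3),'uint8')
for q,cc in zip(p,c): 
    i=int((.9-q[0])*1000);j=int((.35-q[1])*1000);T[max(i-1,0):i+2,max(j-1,0):j+2]=cc
save('top.png',T)
E
```

```text
scene
disc comp [ 266  211   99   71 5378] [315.22461882 246.18612867]
circle 0.5448375940322876 0.23959113657474518 0.14605511724948883
177 [295.7 233. ] mean [549.5 172.8] rect [545.7 171.4] [106.3  63.3] 7.6
351 [328.1 254. ] mean [552.  293.4] rect [541.9 291.5] [208.5  79.2] 7.0
11 [315.4 241.1] mean [537.2 236.4] rect [536.8 236.2] [8.4 9.3] 44.2
orange 809 [  630. -1271.] [ 32. 200.] 89 0.09986654582188581
purple 423 [ 526. -124.] [45. 83.] 17 0.08232080173481182
side
disc comp [ 189  157   74   39 2263] [225.28325232 175.84975696]
circle 0.5339736938476562 0.2182241529226303 0.14748381078243256
10 [242.3 163.6] mean [618.9 284.8] rect [617.2 289.8] [ 3.6 55.8] 10.0
10 [199.  170.7] mean [440.3 274.5] rect [439.9 276.2] [ 3.6 58.7] 6.8
4 [225.5 172.5] mean [536.5 233. ] rect [536.5 233. ] [7.9 3.9] 76.1
14 [243.2 178.1] mean [591.  173.5] rect [590.4 172.2] [ 8.9 58.2] 8.0
14 [219.6 183.6] mean [495.4 158.6] rect [495.8 162.1] [ 7.9 61. ] 4.5
3 [235. 184.] mean [550.  140.5] rect [550.  140.5] [0.  7.4] 74.4
orange 374 [ 651. -169.] [84. 39.] 71 0.08448300137643405
purple 408 [ 522. -133.] [40. 85.] 14 0.0829837010072525
```

View pics/top.png

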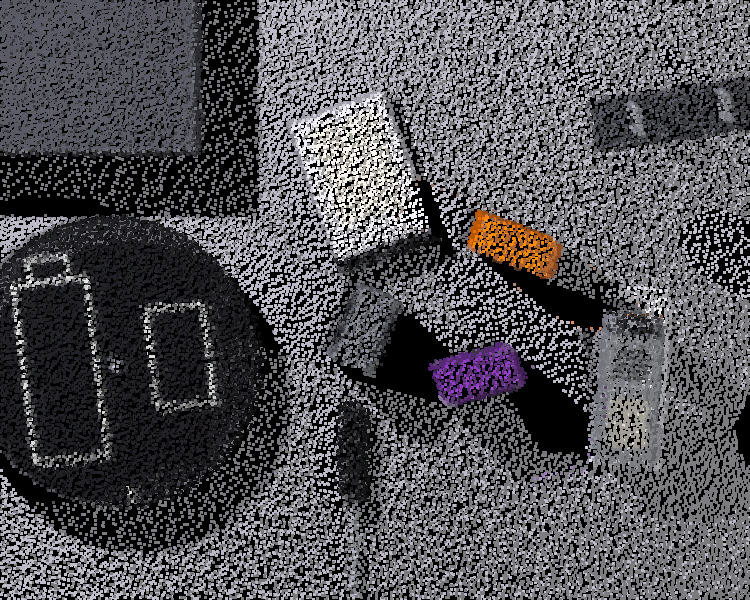

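```bash
cat > m.py <<'E'
from h import *
for n in('scene','side'):
    d=load(n);P=cloud(d).reshape(-1,3);im=d['image'].reshape(-1,3).astype(int)
    b=(P[:,0]>.51)&(P[:,0]<.64)&(P[:,1]>-.068)&(P[:,1]<.03)&(P[:,2]>.06)&(P[:,2]<.1)&(im.max(1)-im.min(1)<35)
    q=P[b]; zt=np.percentile(q[:,2],95); print(n,'fan',len(q),'ztop',zt)
    t=q[q[:,2]>zt-.006]; 
    for nm,w in(('top',t),('all',q)):
        rc=cv2.minAreaRect((w[:,:2]*1000).astype('float32')); print(nm,len(w),np.round(rc[0],1),np.round(rc[1],1),round(rc[2],1))
    b=(P[:,0]>.40)&(P[:,0]<.62)&(P[:,1]>-.35)&(P[:,1]<-.2)&(P[:,2]>.03)&(P[:,2]<.25)
    q=P[b]; rng=np.random.default_rng(0); best=0
    for _ in range(600):
        a=q[rng.choice(len(q),3,0)]; nn=np.cross(a[1]-a[0],a[2]-a[0]); L=np.linalg.norm(nn)
        if L<1e-6: continue
        nn/=L; nn*=np.sign(nn[2]) or 1
        if not(.7<nn[2]<.92 and nn[0]<-.3): continue
        i=abs((q-a[0])@nn)<.003
        if i.sum()>best: best=i.sum();bi=i
    t=q[bi];c=t.mean(0);nn=np.linalg.svd(t-c)[2][2];nn*=np.sign(nn[2])
    th=np.degrees(np.arccos(nn[2])); az=np.degrees(np.arctan2(-nn[1],-nn[0]))
    print('psu plane',best,'of',len(q),'lean',th.round(1),'az of x',az.round(1))
    h=np.array([np.cos(np.radians(az)),np.sin(np.radians(az)),0]); y=np.cross([0,0,1],h); x=np.cross(y,nn)
    X=np.c_[(t-c)@x,(t-c)@y]*1000; rc=cv2.minAreaRect(X.astype('float32'))
    # robust edges
    keep=X[(abs((t-c)@nn)<.003)]
    ctr=c+x*rc[0][0]/1e3+y*rc[0][1]/1e3
    print('top centre',ctr.round(4),'rect',np.round(rc[1],1),round(rc[2],1),'pct x',np.percentile(keep[:,0],[.5,99.5]).round(),'y',np.percentile(keep[:,1],[.5,99.5]).round(), 'n',nn.round(3),'x',x.round(3),'und',(ctr-.04*nn).round(4))
E
python3 m.py
python3 - <<'E'
from h import *
a=load('scene')['image'][140:240,165:285];b=load('side')['image'][185:285,225:345]
save('crop.png',np.hstack([a,b]),3)
E
```

```text
scene fan 294 ztop 0.08017439768924232
top 191 [571.2 -12. ] [42.1 79.4] 66.4
all 294 [572.3 -11.5] [42.4 81. ] 68.0
psu plane 148 of 793 lean 33.9 az of x -10.8
top centre [ 0.5102 -0.2742  0.1009] rect [175.7  55.2] 6.4 pct x [-96.  74.] y [-31.  24.] n [-0.548  0.104  0.83 ] x [ 0.815 -0.155  0.558] und [ 0.5321 -0.2784  0.0677]
side fan 251 ztop 0.08095758303989914
top 163 [567.6 -18.2] [43.4 78.7] 66.9
all 251 [567.4 -19.4] [45.4 79.5] 67.3
psu plane 693 of 1494 lean 35.0 az of x -3.2
top centre [ 0.4985 -0.2801  0.0969] rect [ 60.3 159.9] 89.2 pct x [-81.  77.] y [-27.  31.] n [-0.573  0.032  0.819] x [ 0.817 -0.045  0.574] und [ 0.5214 -0.2813  0.0642]
```

View pics/crop.png

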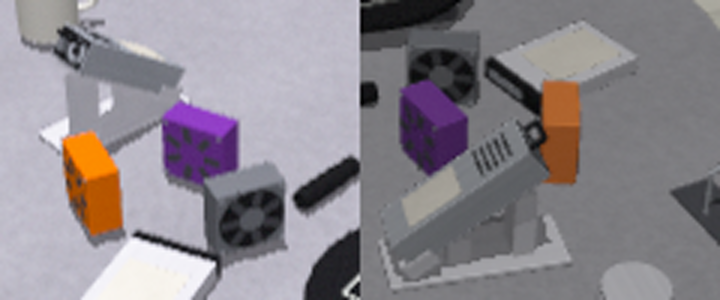

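The crop confirms the choice: the grey fan at scene (247,211), with the purple and orange ones left alone, and the PSU's handle end uppermost. Now I move to a standoff square to the slope.

```bash
python3 -m pendant '[[[0,0,0],[0,0,40],1],[[0,0,0],[20,-20,40],1],[[0,0,0],[45,-45,0],1],[[0,0,0],[45,-45,0],1],[[0,0,0],[45,-45,0],1],[[0,0,0],[45,-45,0],1],[[0,0,0],[45,-45,0],1],[[0,0,8],[30,-40,0],1],[[0,0,8],[0,-45,0],1],[[0,0,8],[0,-48,0],1],[[0,0,0],[0,-48,0],1],[[0,0,0],[0,-48,0],1],[[0,0,0],[0,-48,0],1],[[0,0,0],[-10,-48,0],1],[[0,0,0],[-10,-48,0],1],[[0,0,0],[-15,-48,0],1],[[0,0,0],[-15,-48,0],1],[[0,0,0],[-10,-45,0],1],[[0,0,0],[-10,-40,0],1],[[0,0,0],[0,-15,0],1]]'
python3 - <<'E'
from h import *
for n in('scene','side'):
    d=load(n);P=cloud(d).reshape(-1,3)
    for nm,x0,x1,y0,y1,z in(('right',.3,.8,-.55,-.32,.06),):
        q=P[(P[:,0]>x0)&(P[:,0]<x1)&(P[:,1]>y0)&(P[:,1]<y1)&(P[:,2]>z)]
        H,xe,ye=np.histogram2d(q[:,0],q[:,1],bins=[np.arange(.3,.81,.05),np.arange(-.55,-.3,.05)]);print(H.astype(int).tolist())
E
```

```text
clock: 2.1
ee_pos: [0.4263, -0.2317, 0.2741]
tool_rot: [-3.141, -0.001, 3.082]
ft_force: [-0.3, 1.5, 0.5]
finger_gap: 0.996
[[0, 0, 0, 0, 0], [1, 17, 0, 0, 0], [112, 58, 0, 0, 0], [45, 86, 0, 0, 0], [6, 2, 0, 0, 0], [150, 277, 0, 0, 0], [65, 2, 0, 0, 0], [0, 0, 0, 0, 0], [0, 0, 0, 0, 0], [0, 0, 0, 1, 0]]
[[0, 0, 0, 0, 0], [28, 62, 0, 0, 0], [199, 177, 0, 0, 0], [127, 145, 0, 0, 0], [345, 0, 0, 0, 0], [678, 19, 0, 0, 0], [0, 0, 0, 0, 0], [0, 0, 0, 0, 0], [0, 0, 0, 0, 0], [0, 2, 0, 9, 0]]
```

```bash
python3 -m pendant '[[[-0.4,-7,0],[4,-10,0],1],[[-0.4,-7,0],[4,-10,-10],1],[[-0.4,-7,0],[4,-10,-20],1],[[-0.4,-7,0],[4,-10,-30],1],[[-0.4,-7,0],[1,-3,-30],1],[[0,0,0],[0,0,-8],0.7],[[0,0,0],[0,0,0],0.7],[[0,0,0],[0,0,0],0.7]]'
python3 - <<'E'
from h import *
s=robot.get_state();print(s['qpos'],s['ee_pos'],s['tool_rot'],s['finger_gap'])
d=cam('wrist');print(d['origin'],d['rotation'],d['fx'],d['cx'],d['cy'],d['image'].shape);save('w1.png',d['image'],1.5)
E
```

```text
clock: 2.9
ee_pos: [0.4498, -0.2701, 0.1834]
tool_rot: [-3.131, 0.609, 3.09]
ft_force: [0.9, -0.2, 1.8]
finger_gap: 0.855
[-1.00806774 -0.61959896  2.27079052  0.52814938  1.15523749 -2.65791994] [ 0.4497982  -0.27011286  0.18342891] [-3.13054218  0.60912799  3.08970856] 0.8551755084083078
[ 0.28261142 -0.25947976  0.29838747] [2.26664026 0.00988677 1.51140309] 297.3186396354542 261.62102194823245 193.03781637853487 (384, 512, 3)
```

View pics/w1.png

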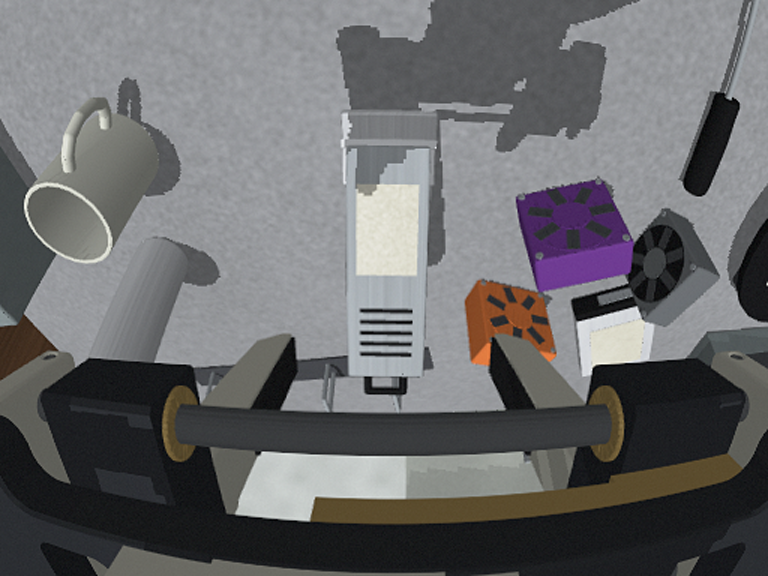

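The wrist view shows the module between the fingers (top edges x≈349 and 424 at row 376, handle at (386,384)). Joint 6 has reached its limit, so I need the half-turned grasp. First I'll work out the pose error.

```bash
cat >> h.py <<'E'
def fray(d,uv):
    uv=np.atleast_2d(uv).astype(float); v=uv-[float(d['cx']),float(d['cy'])]; r=np.hypot(*v.T)+1e-9; t=r/float(d['fx'])
    return np.c_[v*(np.sin(t)/r)[:,None],np.cos(t)]@Ro.from_euler('xyz',d['rotation']).as_matrix().T
def fplane(d,uv,n,p):
    r=fray(d,uv);o=np.array(d['origin']);return o+r*(((np.array(p)-o)@n)/(r@n))[:,None]
E
python3 - <<'E'
from h import *
d=load('wrist'); n=np.array([-.573,.02,.819]);n/=np.linalg.norm(n);p=[.4985,-.278,.097]
L=fplane(d,np.array([[348,190],[350,376]])/1.5,n,p);R=fplane(d,np.array([[432,190],[424,376]])/1.5,n,p)
print(L.round(4),R.round(4));print('mid',((L+R)/2).round(4),'w',np.linalg.norm(L-R,axis=1));m=(L+R)/2;v=m[1]-m[0];print('az',np.degrees(np.arctan2(v[1],v[0])), 'pitch',np.degrees(np.arctan2(v[2],np.hypot(v[0],v[1]))))
print('bed lines az',[np.degrees(np.arctan2(*(q[1]-q[0])[[1,0]])) for q in(L,R)])
s=robot.get_state();T=Ro.from_euler('xyz',s['tool_rot']);print(T.as_matrix().round(3))
# z_map cloud in wrist: depth along optical axis
y=np.array([.05,.9987,0]);x=np.cross(y,n);
for az in(-3,):
    # target: tool z=-n, tool y = -psu y (half turn)
    h=np.array([np.cos(np.radians(az)),np.sin(np.radians(az)),0]);yy=np.cross([0,0,1],h);nn=np.cos(np.radians(35))*np.array([0,0,1])-np.sin(np.radians(35))*h
    G=np.c_[np.cross(-yy,-nn),-yy,-nn]; print('turn to goal deg',np.degrees((Ro.from_matrix(G)*T.inv()).as_rotvec()).round(2), -nn)
E
```

```text
[[ 0.4562 -0.3009  0.068 ]
 [ 0.5636 -0.3084  0.1433]] [[ 0.4587 -0.2467  0.0684]
 [ 0.5656 -0.2551  0.1434]]
mid [[ 0.4575 -0.2738  0.0682]
 [ 0.5646 -0.2818  0.1433]] w [0.05423958 0.05334865]
az -4.261041283615331 pitch 34.97333735640808
bed lines az [np.float64(-4.019813158089472), np.float64(-4.5034535599040995)]
[[-0.818  0.058  0.572]
 [ 0.042  0.998 -0.041]
 [-0.573 -0.01  -0.82 ]]
turn to goal deg [-102.97    6.42  147.44] [ 0.57279037 -0.03001867 -0.81915204]
```

```bash
python3 -m pendant '[[[4.87,-0.34,-6.97],[0,0,0],0.7],[[4.87,-0.34,-6.97],[0,0,0],0.7],[[4.87,-0.34,-6.97],[0,0,0],0.7],[[4.87,-0.34,-6.97],[0,0,0],0.7],[[4.87,-0.34,-6.97],[0,0,0],0.7],[[4.87,-0.34,-6.97],[0,0,0],0.7],[[4.87,-0.34,-6.97],[0,0,0],0.7],[[4.87,-0.34,-6.97],[0,0,0],0.7],[[4.87,-0.34,-6.97],[0,0,0],0.7],[[4.87,-0.34,-6.97],[0,0,0],0.7],[[4.87,-0.34,-6.97],[0,0,0],0.7],[[4.87,-0.34,-6.97],[0,0,0],0.7],[[4.87,-0.34,-6.97],[0,0,0],0.7],[[4.87,-0.34,-6.97],[0,0,0],0.7],[[4.87,-0.34,-6.97],[0,0,0],0.7],[[4.87,-0.34,-6.97],[0,0,0],0.7],[[4.87,-0.34,-6.97],[0,0,0],0.7],[[4.87,-0.34,-6.97],[0,0,0],0.7],[[4.87,-0.34,-6.97],[0,0,0],0.7],[[4.87,-0.34,-6.97],[0,0,0],0.7]]'
cat > goal.py <<'E'
from h import *
import sys
# goal.py az lean sgn x y z : turn (deg) and shift (mm) to the goal; tool z=-n, tool y = sgn*(module y)
az,le,sg,*p=map(float,sys.argv[1:]); az=np.radians(az);le=np.radians(le)
s=robot.get_state();T=Ro.from_euler('xyz',s['tool_rot'])
h=np.array([np.cos(az),np.sin(az),0]);y=np.cross([0,0,1],h);n=np.cos(le)*np.array([0,0,1])-np.sin(le)*h
G=np.c_[np.cross(sg*y,-n),sg*y,-n]
print('turn',np.degrees((Ro.from_matrix(G)*T.inv()).as_rotvec()).round(2),'shift',((np.array(p)-s['ee_pos'])*1000).round(1),'n',n.round(3))
print('q',s['qpos'].round(2),'ee',s['ee_pos'].round(4),'F',s['ft_force'].round(1),'gap',round(s['finger_gap'],3),'t',round(s['clock'],2))
E
python3 goal.py -4.2 35 -1 .5186 -.2784 .0696
```

```text
clock: 4.95
ee_pos: [0.4502, -0.27, 0.1837]
tool_rot: [3.01, -0.606, 0.15]
ft_force: [-0.2, -0.4, 0.3]
finger_gap: 0.85
turn [ 6.18 -0.02 -8.46] shift [  68.4   -8.4 -114.1] n [-0.572  0.042  0.819]
q [-1.01 -0.63  2.28  0.54  1.15  0.31] ee [ 0.4502 -0.27    0.1837] F [-0.2 -0.4  0.3] gap 0.85 t 4.95
```

```bash
python3 -m pendant '[[[3.1,0,-4.2],[-4,-1.4,-2.6],0.7],[[3.1,0,-4.2],[-3.6,-1.4,-2.6],0.7],[[0,0,0],[0,0,0],0.7],[[0,0,0],[8.58,-0.63,-12.3],0.7],[[0,0,0],[8.58,-0.63,-12.3],0.7],[[0,0,0],[8.58,-0.63,-12.3],0.7],[[0,0,0],[8.58,-0.63,-12.3],0.7],[[0,0,0],[8.58,-0.63,-12.3],0.7],[[0,0,0],[8.58,-0.63,-12.3],0.7],[[0,0,0],[0,0,0],0.7]]'
python3 goal.py -4.2 35 -1 .5186 -.2784 .0696
```

```text
clock: 5.95
ee_pos: [0.4933, -0.2748, 0.1001]
tool_rot: [-3.14, -0.608, -0.067]
ft_force: [-0.8, -0.2, -1.0]
finger_gap: 0.851
turn [-0.11 -0.15 -0.4 ] shift [ 25.3  -3.6 -30.5] n [-0.572  0.042  0.819]
q [-0.92 -0.39  2.27  0.57  0.91  0.44] ee [ 0.4933 -0.2748  0.1001] F [-0.8 -0.2 -1. ] gap 0.851 t 5.95
```

```bash
python3 -m pendant '[[[0,0,-0.4],[8.4,-1.2,-10.2],0.7],[[0,0,0],[8.4,-1.2,-10.2],0.7],[[0,0,0],[8.4,-1.2,-10.2],0.7],[[0,0,0],[0,0,0],0.7],[[0,0,0],[0,0,0],0.4],[[0,0,0],[0,0,0],0.2],[[0,0,0],[0,0,0],0.1],[[0,0,0],[0,0,0],0],[[0,0,0],[0,0,0],-0.3],[[0,0,0],[0,0,0],-1],[[0,0,0],[0,0,0],-1],[[0,0,0],[0,0,0],-1],[[0,0,0],[0,0,0],-1]]'
python3 goal.py -4.2 35 -1 .5186 -.2784 .0696
```

```text
clock: 7.25
ee_pos: [0.517, -0.2793, 0.0697]
tool_rot: [-3.138, -0.609, -0.081]
ft_force: [-6.6, -1.1, 6.7]
finger_gap: 0.575
turn [-0.17 -0.09  0.31] shift [ 1.6  0.9 -0.1] n [-0.572  0.042  0.819]
q [-0.87 -0.27  2.25  0.6   0.81  0.44] ee [ 0.517  -0.2793  0.0697] F [-6.6 -1.1  6.7] gap 0.575 t 7.25
```

```bash
python3 -m pendant '[[[0,0,0],[-2.9,0.2,4.1],-1],[[0,0,0],[-5.7,0.4,8.2],-1],[[0,0,0],[-8.6,0.6,12.3],-1],[[0,0,0],[-8.6,0.6,12.3],-1],[[0,0,0],[-8.6,0.6,12.3],-1],[[0,0,0],[-8.6,0.6,12.3],-1],[[0,0,0],[0,0,25],-1],[[0,0,0],[0,0,35],-1],[[0,0,0],[0,0,35],-1],[[0.3,4.5,0],[0,0,30],-1],[[0.3,4.5,0],[0,0,25],-1],[[0.3,4.5,0],[0,0,0],-1],[[0.3,4.5,0],[0,0,0],-1],[[0.3,4.5,0],[0,0,0],-1],[[0.3,4.5,0],[0,0,0],-1],[[0.3,4.5,0],[0,0,0],-1],[[0.3,3.5,0],[0,0,0],-1],[[0,0,0],[0,0,0],-1],[[0,0,0],[0,0,0],-1]]'
python3 - <<'E'
from h import *
d=cam('side');e=cam('wrist');save('s2.png',np.hstack([d['image'][60:330,150:400],e['image'][:270]]))
E
python3 goal.py -4.2 0 -1 .517 -.2793 .25
```

```text
clock: 9.15
ee_pos: [0.4734, -0.2749, 0.2786]
tool_rot: [3.141, 0.006, -0.078]
ft_force: [-0.2, 0.2, -5.9]
finger_gap: 0.576
turn [ 0.08 -0.24  0.34] shift [ 43.8  -4.  -29.7] n [0. 0. 1.]
q [-0.62 -0.03  1.5  -0.    1.67  1.03] ee [ 0.4732 -0.2753  0.2797] F [-0.1 -0.2 -5.3] gap 0.578 t 9.25
```

View pics/s2.png

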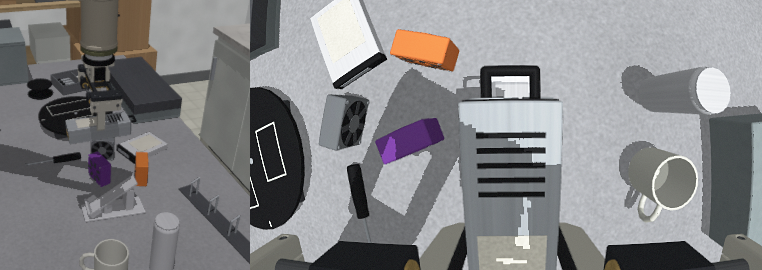

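The module is held square between the fingers, with the handle forward; its far top edge runs at wrist pixels (213,100)–(310,100), and the rest is empty. Next I check the module in the hand and move partway, to see the disc with the wrist camera.

```bash
python3 -m pendant '[[[0,0,0],[0,20,0],-1],[[0,0,0],[0,40,0],-1],[[0,0,0],[0,45,0],-1],[[0,0,0],[0,45,0],-1],[[0,0,0],[0,30,0],-1],[[0,0,0],[0,10,0],-1],[[0,0,0],[0,0,0],-1],[[0,0,0],[0,0,0],-1],[[0,0,0],[0,0,0],-1]]'
cat > disc.py <<'E'
from h import *
d=cam('wrist'); im=d['image'].astype(int); s=robot.get_state()
print(s['ee_pos'],s['tool_rot'])
h,w=im.shape[:2];u,v=np.meshgrid(np.arange(w),np.arange(h));uv=np.c_[u.ravel(),v.ravel()]
r=fray(d,uv);o=np.array(d['origin']); f=Ro.from_euler('xyz',d['rotation']).as_matrix()[:,2]
with np.errstate(all='ignore'): P=(o+r*(d['z_map'].ravel()/(r@f))[:,None])
Q=o+r*((.042-o[2])/r[:,2])[:,None]
on=(abs(P[:,2]-.042)<.008)&(np.hypot(Q[:,0]-.537,Q[:,1]-.235)<.14)
print('disc z',np.median(P[on][:,2]),on.sum())
wht=on&(im.reshape(-1,3).min(1)>100)
nn,l,st,c=cv2.connectedComponentsWithStats(wht.reshape(h,w).astype('uint8'),connectivity=8)
for k in range(1,nn):
    if st[k,4]<5: continue
    q=Q[l.ravel()==k][:,:2]*1000; rc=cv2.minAreaRect(q.astype('float32'));print(st[k,4],c[k].round(),'mean',q.mean(0).round(1),'rect',np.round(rc[0],1),np.round(rc[1],1),round(rc[2],2))
np.savez('wq.npz',P=P.reshape(h,w,3),Q=Q.reshape(h,w,3))
# module in hand: top face
m=(abs(P[:,2]-(s['ee_pos'][2]+.034))<.01); q=P[m]; 
if len(q)>50:
    c=np.median(q,0);A=q-q.mean(0);n=np.linalg.svd(A,full_matrices=False)[2][2];n*=np.sign(n[2]);z=np.median(q[:,2])
    T=(o+r*((z-o[2])/r[:,2])[:,None])[m]*1000; rc=cv2.minAreaRect(T[:,:2].astype('float32'))
    print('module top',len(q),'n',n.round(3),'z',z.round(4),'rect',np.round(rc[0],1),np.round(rc[1],1),round(rc[2],2),'far x',np.percentile(T[:,0],[98,99.5]).round(1))
save('w3.png',d['image'],1.5)
E
python3 disc.py
```

```text
clock: 10.15
ee_pos: [0.4737, -0.0868, 0.2803]
tool_rot: [3.139, 0.004, -0.08]
ft_force: [-0.9, 0.5, -6.8]
finger_gap: 0.581
[ 0.47370742 -0.08676737  0.28021661] [ 3.13896528  0.00401536 -0.08059708]
disc z 0.042080468807295546 15892
576 [ 46. 148.] mean [543.2 287.6] rect [541.9 290.9] [206.6  78.1] 6.92
449 [ 98. 137.] mean [544.3 168.7] rect [545.1 170.3] [103.8  62. ] 7.09
32 [ 67. 147.] mean [537.1 235. ] rect [537.3 235.1] [ 9.  10.5] 78.57
18 [ 89. 220.] mean [405.8 218.3] rect [405.9 218.2] [13.   5.1] 5.69
module top 21277 n [-0.037  0.005  0.999] z 0.3155 rect [490.4 -88.2] [ 86.1 165.4] 85.07 far x [569.1 572. ]
```

View pics/w3.png

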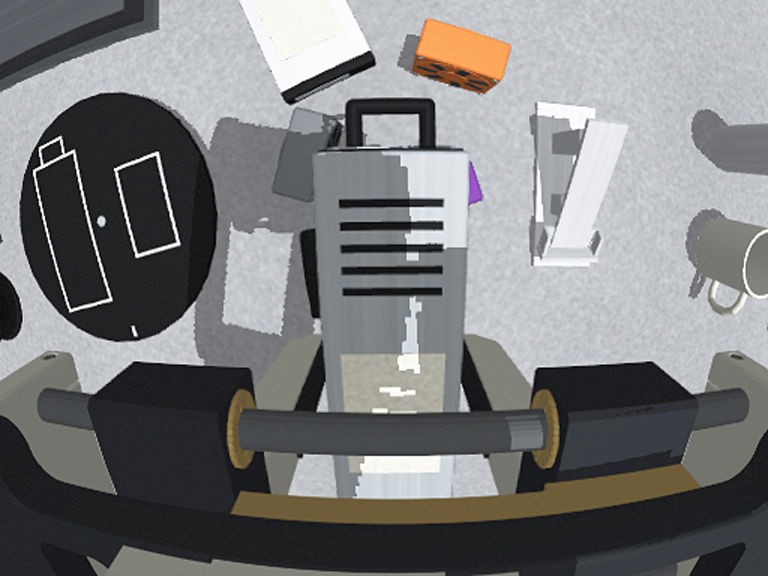

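The disc, hub and both outlines are clear: hub at wrist (67,147), fan outline (98,137), module outline (46,148), tick (89,220). Three measurements agree on about 7.1°. The module may be tipped about 2° in the grip, so I check that.

Run:
```python
from h import *
P=np.load('wq.npz')['P'];d=load('wrist')
for r0,r1 in((105,215),(105,160),(160,215)):
    q=P[r0:r1:2,222:300:2].reshape(-1,3);q=q[abs(q[:,2]-np.median(q[:,2]))<.02]
    A=np.c_[q[:,:2]-q[:,:2].mean(0),np.ones(len(q))];c,res,_,_=np.linalg.lstsq(A,q[:,2],rcond=None);print('slopes deg',np.degrees(np.arctan(c[:2])).round(2),'z',c[2].round(4),'rms',np.sqrt(res/len(q)),'x range',q[:,0].min(),q[:,0].max())
z=P[:,262,2];print(P[94:110,262].round(3).tolist())
col=P[104:240:8];  # edges by row
for r in(110,140,170,200):
    g=P[r];ok=(g[:,2]>.29);i=np.where(ok)[0];i=i[(i>190)&(i<330)];print(r,i.min(),i.max(),g[i.min()].round(4),g[i.max()].round(4))
```

```text
slopes deg [ 3.03 -0.3 ] z 0.3167 rms [0.00065667] x range 0.49116073060220045 0.5533948405747348
slopes deg [ 2.96 -0.22] z 0.3175 rms [0.00067182] x range 0.5220563496754945 0.5533948405747348
slopes deg [ 3.41 -0.5 ] z 0.316 rms [0.00061673] x range 0.4908785658212894 0.5249350804200419
[[0.578, -0.097, 0.0], [0.577, -0.097, 0.001], [0.575, -0.097, 0.0], [0.556, -0.094, 0.309], [0.556, -0.094, 0.308], [0.555, -0.094, 0.316], [0.554, -0.094, 0.317], [0.554, -0.094, 0.317], [0.553, -0.094, 0.318], [0.553, -0.093, 0.318], [0.552, -0.093, 0.317], [0.552, -0.093, 0.318], [0.551, -0.093, 0.318], [0.55, -0.093, 0.319], [0.55, -0.093, 0.319], [0.549, -0.093, 0.319]]
110 208 312 [ 0.5517 -0.0655  0.3171] [ 0.5473 -0.1188  0.3176]
140 209 311 [ 0.536  -0.0643  0.3162] [ 0.5317 -0.1173  0.3174]
170 211 311 [ 0.5198 -0.0634  0.3152] [ 0.5156 -0.1166  0.3164]
200 213 310 [ 0.5028 -0.0622  0.3142] [ 0.4986 -0.1156  0.3152]
```

```bash
python3 - <<'E'
from h import *
P=np.load('wq.npz')['P'];h,w=P.shape[:2]
q=P.reshape(-1,3);q=q[np.isfinite(q).all(1)]
b=q[(abs(q[:,2])<.012)&(q[:,0]>.3)&(q[:,0]<.7)&(abs(q[:,1])<.4)]
k=(np.hypot(q[:,0]-.537,q[:,1]-.235)<.135)&(abs(q[:,2]-.042)<.008)
for g in(b,q[k]):
    A=np.c_[g[:,:2]-g[:,:2].mean(0),np.ones(len(g))];c=np.linalg.lstsq(A,g[:,2],rcond=None)[0];print(len(g),'slope deg',np.degrees(c[:2]).round(2),c[2].round(4))
E
python3 goal.py 7.1 0 -1 .530 .2896 .15
```

```text
43323 slope deg [ 0.14 -0.13] 0.0007
14786 slope deg [ 0.08 -0.05] 0.0421
turn [ 0.16 -0.23 11.72] shift [  56.3  376.4 -130.2] n [0. 0. 1.]
q [-0.28 -0.21  1.66 -0.    1.69  1.37] ee [ 0.4737 -0.0868  0.2802] F [-0.  0. -8.] gap 0.575 t 10.2
```

```bash
python3 -m pendant '[[[0,0,0],[2,15,0],-1],[[0,0,1.5],[5,30,0],-1],[[0,0,1.5],[6,42,0],-1],[[0,0,1.5],[6,42,0],-1],[[0,0,1.5],[6,42,0],-1],[[0,0,1.5],[6,42,0],-1],[[0,0,1.5],[6,42,0],-1],[[0,0,1.5],[6,42,0],-1],[[0,0,1.2],[5,38,0],-1],[[0,0,0],[4,25,-10],-1],[[0,1,0],[1,12,-30],-1],[[0,1,0],[0,4,-40],-1],[[0,0.8,0],[0,0,-40],-1],[[0,0,0],[0,0,-20],-1],[[0,0,0],[0,0,0],-1],[[0,0,0],[0,0,0],-1],[[0,0,0],[0,0,0],-1]]'
python3 goal.py 7.1 -2.9 -1 .5268 .289 .048
python3 - <<'E'
from h import *
d=cam('wrist');s=robot.get_state();h,w=d['z_map'].shape;u,v=np.meshgrid(np.arange(w),np.arange(h));r=fray(d,np.c_[u.ravel(),v.ravel()]);o=np.array(d['origin']);f=Ro.from_euler('xyz',d['rotation']).as_matrix()[:,2]
P=(o+r*(d['z_map'].ravel()/(r@f))[:,None]).reshape(h,w,3)
q=P[108:212:2,222:296:2].reshape(-1,3);q=q[abs(q[:,2]-np.median(q[:,2]))<.02];A=np.c_[q[:,:2]-q[:,:2].mean(0),np.ones(len(q))];c=np.linalg.lstsq(A,q[:,2],rcond=None)[0];print('slope',np.degrees(c[:2]).round(2),q.mean(0),s['ee_pos'])
zt=s['ee_pos'][2]+.034
for rr in(110,140,170,200):
    g=P[rr];i=np.where(abs(g[:,2]-zt)<.012)[0];i=i[(i>190)&(i<330)];print(rr,i.min(),i.max(),g[i.min()].round(4),g[i.max()].round(4))
g=P[90:115,262];print(g[abs(g[:,2]-zt)<.006][:3].round(4))
save('w4.png',d['image'],1.5)
E
```

```text
clock: 11.9
ee_pos: [0.5286, 0.2907, 0.1428]
tool_rot: [-3.137, 0.049, 0.125]
ft_force: [-0.4, 0.9, -5.7]
finger_gap: 0.578
turn [-0.29  0.06 -0.04] shift [ -1.8  -1.7 -94.8] n [0.05  0.006 0.999]
q [0.41 0.21 1.49 0.02 1.48 1.85] ee [0.5286 0.2907 0.1428] F [-0.4  0.9 -5.7] gap 0.578 t 11.9
slope [0.34 0.12] [0.57931127 0.2984067  0.17702951] [0.52861154 0.29086072 0.14298809]
110 208 312 [0.6022 0.3271 0.1769] [0.6087 0.2741 0.1764]
140 209 311 [0.5866 0.3252 0.1762] [0.5932 0.2725 0.1773]
170 211 311 [0.5705 0.3228 0.176 ] [0.5771 0.2696 0.176 ]
200 213 310 [0.5532 0.3205 0.1748] [0.5602 0.2672 0.1758]
[[0.6108 0.3002 0.1757]
 [0.6103 0.3002 0.1753]
 [0.6098 0.3001 0.1766]]
```

View pics/w4.png

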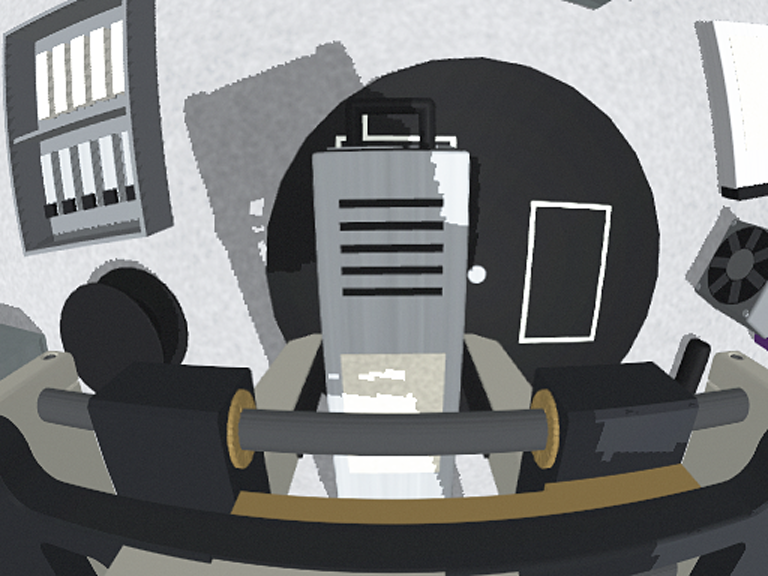

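The module is level (0.3°) and over the long outline, with its handle above the extra outline at (410,135); the hub is visible at (477,274). I re-measure the disc from this image before lowering.

```bash
sed -i 's/^save.*//' disc.py; python3 disc.py
```

```text
[0.5284414  0.29090681 0.14283475] [-3.13667288  0.04857438  0.12528605]
disc z 0.04241253262803141 27001
174 [256.  90.] mean [619.8 307.2] rect [624.7 304.4] [15.6 34.3] 6.56
37 [226.  94.] mean [613.  335.3] rect [612.5 334.7] [5.8 5.8] 5.6
72 [298.  93.] mean [621.8 267.4] rect [620.9 267.8] [ 6.8 13.1] 2.9
1010 [374. 181.] mean [545.4 172.2] rect [544.1 169.7] [103.4  61.7] 6.95
7 [312. 146.] mean [572.5 246.4] rect [572.5 246.4] [6. 0.] 9.08
5 [311. 161.] mean [557.4 245. ] rect [557.4 245. ] [4.1 0. ] 9.36
120 [318. 183.] mean [536.3 234.6] rect [536.3 234.5] [11.6 11.6] 7.55
5 [212. 190.] mean [515.  340.4] rect [515.  340.4] [4.3 0. ] 4.2
module top 21284 n [ 0.007 -0.003  1.   ] z 0.1769 rect [542.3 293.5] [173.4  85.1] 20.42 far x [624.6 627.5]
```

```bash
python3 -m pendant '[[[0,0,0],[-1.5,-1,-25],-1],[[0,0,0],[0,0,-25],-1],[[0,0,0],[0,0,-20],-1],[[0,0,0],[0,0,-10],-1],[[0,0,0],[0,0,-5],-1],[[0,0,0],[0,0,0],-1],[[0,0,0],[0,0,0],-1]]'; python3 goal.py 7.1 -2.9 -1 .5272 .290 .048
```

```text
clock: 12.7
ee_pos: [0.5264, 0.2899, 0.0568]
tool_rot: [-3.137, 0.05, 0.126]
ft_force: [0.4, 0.4, -6.3]
finger_gap: 0.575
turn [-0.25 -0.02 -0.09] shift [ 0.8  0.1 -8.8] n [0.05  0.006 0.999]
q [0.41 0.28 1.57 0.02 1.33 1.85] ee [0.5264 0.2899 0.0568] F [ 0.4  0.4 -6.3] gap 0.575 t 12.7
```

```bash
python3 -m pendant '[[[0,0,0],[0,-0.3,-3],-1],[[0,0,0],[0,0,-2],-1],[[0,0,0],[0,0,-1],-1],[[0,0,0],[0,0,-1],-1],[[0,0,0],[0,0,0],-1],[[0,0,0],[0,0,0],-1]]'; python3 goal.py 7.1 -2.9 -1 .5268 .2895 .048
```

```text
clock: 13.3
ee_pos: [0.5255, 0.2892, 0.0487]
tool_rot: [-3.138, 0.052, 0.126]
ft_force: [-1.7, -0.0, -1.8]
finger_gap: 0.578
turn [-0.21 -0.12 -0.08] shift [ 1.3  0.3 -0.7] n [0.05  0.006 0.999]
q [0.41 0.29 1.58 0.02 1.32 1.85] ee [0.5255 0.2892 0.0487] F [-1.7 -0.  -1.8] gap 0.578 t 13.3
```

```bash
python3 -m pendant '[[[0,0,0],[0.3,0,-0.7],-1],[[0,0,0],[0,0,0],-1],[[0,0,0],[0,0,0],0.15],[[0,0,0],[0,0,0],0.17],[[0,0,0],[0,0,0],0.2],[[0,0,0],[0,0,0],0.25],[[0,0,0],[0,0,0],0.3],[[0,0,0],[0,0,0],0.4],[[0,0,0],[0,0,0],0.5],[[0,0,0],[0,0,0],0.5],[[0,0,0],[0,0,0],0.5]]'; python3 goal.py 7.1 -2.9 -1 .5268 .2895 .048
```

```text
clock: 14.4
ee_pos: [0.5256, 0.2892, 0.0475]
tool_rot: [-3.138, 0.053, 0.126]
ft_force: [0.2, 0.8, -1.1]
finger_gap: 0.748
turn [-0.2  -0.14 -0.09] shift [1.2 0.3 0.5] n [0.05  0.006 0.999]
q [0.41 0.29 1.58 0.02 1.32 1.85] ee [0.5256 0.2892 0.0475] F [ 0.2  0.8 -1.1] gap 0.748 t 14.4
```

```bash
python3 -m pendant '[[[0,0,0],[0.3,0,5],0.5],[[0,0,0],[0.5,0,10],0.5],[[0,0,0],[1,0,20],0.5],[[0,0,0],[0,0,35],0.5],[[0,-1.5,0],[0,-5,45],0.5],[[0,-1.5,0],[0,-15,45],0.5],[[0,0,0],[0,-30,30],0.5],[[0,0,-6],[0,-40,0],0.4],[[0,0,-6],[0,-45,0],0.4],[[0,0,-6],[0,-45,0],0.4],[[0,0,-6],[0,-45,0],0.4],[[0,0,-6],[0,-40,0],0.4],[[0,0,0],[0,-25,0],0.4],[[0,0,0],[0,-10,0],0.4],[[0,0,0],[0,0,0],0.4],[[0,0,0],[0,0,0],0.4]]'
python3 disc.py | grep -v module
python3 - <<'E'
from h import *
P=np.load('wq.npz')['P'];d=load('wrist');im=d['image']
q=P.reshape(-1,3);c=im.reshape(-1,3).astype(int)
b=(q[:,0]>.51)&(q[:,0]<.64)&(q[:,1]>-.066)&(q[:,1]<.04)&(q[:,2]>.074)&(q[:,2]<.09)&(c.max(1)-c.min(1)<35)
t=q[b]*1000;rc=cv2.minAreaRect(t[:,:2].astype('float32'));print('fan',b.sum(),rc,np.median(t[:,2]))
b=(q[:,2]>.07)&(q[:,2]<.09)&(q[:,1]>.2)&(q[:,1]<.37)&(q[:,0]<.7)&(q[:,0]>.4)
t=q[b]*1000;
if b.sum()>20: print('psu',b.sum(),cv2.minAreaRect(t[:,:2].astype('float32')),np.median(t[:,2]))
save('w5.png',im,1.5)
E
python3 goal.py -23 0 -1 .5695 -.0155 .036
```

```text
clock: 16.0
ee_pos: [0.5276, -0.0098, 0.238]
tool_rot: [3.14, 0.0, -0.398]
ft_force: [-0.1, 0.7, -0.8]
finger_gap: 0.7
[ 0.52754054 -0.00952045  0.23780319] [ 3.13938390e+00  6.02703254e-04 -3.96809323e-01]
disc z 0.042182742864625616 11534
502 [143. 208.] mean [544.7 169.3] rect [544.4 170.3] [103.6  61.9] 6.76
290 [ 77. 201.] mean [599.9 273.8] rect [591.2 269.3] [141.7  46.5] 31.98
124 [ 87. 218.] mean [567.5 270.9] rect [567.3 271.3] [88.1  5.8] 7.28
20 [ 51. 204.] mean [616.1 329.9] rect [615.6 329. ] [ 6.2 17. ] 9.29
39 [112. 228.] mean [536.9 234.7] rect [536.9 234.7] [11.4  9.9] 69.22
fan 2186 ((569.965576171875, -14.884994506835938), (39.41651153564453, 80.14093780517578), 67.33472442626953) 80.1782779825021
psu 1331 ((581.5287475585938, 294.8266296386719), (91.33460235595703, 55.9698371887207), 7.055963039398193) 81.77704668975817
turn [ 0.1  -0.08 -0.26] shift [  42.    -6.  -201.8] n [0. 0. 1.]
q [-0.11 -0.08  1.62 -0.    1.6   1.85] ee [ 0.5275 -0.0095  0.2378] F [-0.4  0.4  0.7] gap 0.698 t 16.05
```

View pics/w5.png

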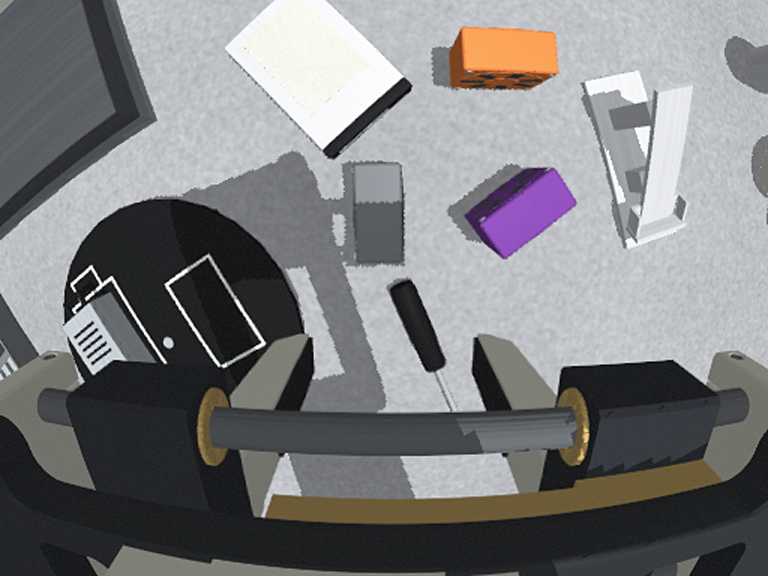

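The fan is at wrist view (379,213) with 47 mm of clearance to the purple one at (467,215). The module lies in its outline with its handle by the small outline. Now I go down on the fan.

```bash
python3 -m pendant '[[[0,0,0],[22,-3,0],0.3],[[0,0,0],[20,-2.4,-10],0.3],[[0,0,0],[0,0,-40],0.3],[[0,0,0],[0,0,-40],0.3],[[0,0,0],[0,0,-10],0.3],[[0,0,0],[0,0,0],0.3],[[0,0,0],[0,0,0],0.3]]'
python3 goal.py -22.7 0 -1 .570 -.0149 .036
```

```text
clock: 16.75
ee_pos: [0.5705, -0.0156, 0.1396]
tool_rot: [3.139, -0.001, -0.397]
ft_force: [-0.6, -0.7, 0.6]
finger_gap: 0.653
turn [0.14 0.03 0.06] shift [  -0.5    0.7 -103.6] n [0. 0. 1.]
q [-0.12  0.08  1.64 -0.    1.42  1.85] ee [ 0.5705 -0.0156  0.1396] F [-0.6 -0.7  0.6] gap 0.653 t 16.75
```

```bash
python3 -m pendant '[[[0,0,0],[-0.5,0.7,-20],0.3],[[0,0,0],[0,0,-25],0.3],[[0,0,0],[0,0,-25],0.3],[[0,0,0],[0,0,-20],0.3],[[0,0,0],[0,0,-12],0.3],[[0,0,0],[0,0,0],0.3],[[0,0,0],[0,0,0],0.1],[[0,0,0],[0,0,0],0],[[0,0,0],[0,0,0],-0.1],[[0,0,0],[0,0,0],-0.2],[[0,0,0],[0,0,0],-1],[[0,0,0],[0,0,0],-1],[[0,0,0],[0,0,0],-1],[[0,0,0],[0,0,0],-1]]'
python3 goal.py -22.7 0 -1 .570 -.0149 .036
```

```text
clock: 18.15
ee_pos: [0.5696, -0.0156, 0.0364]
tool_rot: [3.139, -0.001, -0.398]
ft_force: [-0.6, -0.5, 6.6]
finger_gap: 0.41
turn [ 0.14 -0.02  0.11] shift [ 0.4  0.7 -0.4] n [0. 0. 1.]
q [-0.12  0.18  1.73 -0.    1.23  1.85] ee [ 0.5696 -0.0156  0.0364] F [-0.6 -0.5  6.6] gap 0.41 t 18.15
```

```bash
python3 -m pendant '[[[0,0,0],[0,0,5],-1],[[0,0,0],[0,0,15],-1],[[0,0,0],[0,0,30],-1],[[0,0,0],[0,0,40],-1],[[0,0,0],[0,0,40],-1],[[0,0,4],[-1,10,10],-1],[[0,0,5],[-4,25,0],-1],[[0,0,5],[-4,35,0],-1],[[0,0,5],[-4,35,0],-1],[[0,0,5],[-4,35,0],-1],[[0,0,4],[-4,28,0],-1],[[0,0,1.8],[-3,14,0],-1],[[0,0,0],[-1,4,0],-1],[[0,0,0],[0,0,0],-1],[[0,0,0],[0,0,0],-1],[[0,0,0],[0,0,0],-1]]'
python3 goal.py 7.0 0 -1 .5445 .1701 .078
python3 disc.py | grep -v module
python3 - <<'E'
from h import *
P=np.load('wq.npz')['P'];d=load('wrist');s=robot.get_state();zt=s['ee_pos'][2]+.044
q=P.reshape(-1,3);b=(abs(q[:,2]-zt)<.012)&(abs(q[:,1]-.17)<.06)&(abs(q[:,0]-.545)<.06);t=q[b]
A=np.c_[t[:,:2]-t[:,:2].mean(0),np.ones(len(t))];c=np.linalg.lstsq(A,t[:,2],rcond=None)[0]
print('fan top',b.sum(),cv2.minAreaRect((t[:,:2]*1000).astype('float32')),'slope',np.degrees(c[:2]),c[2])
b=(abs(q[:,2]-.082)<.008)&(q[:,1]>.2)&(q[:,1]<.37)&(q[:,0]<.7)&(q[:,0]>.4);t=q[b]*1000
if b.sum()>20: print('psu',b.sum(),cv2.minAreaRect(t[:,:2].astype('float32')),np.median(t[:,2]))
save('w6.png',d['image'],1.5)
E
```

```text
clock: 19.75
ee_pos: [0.5442, 0.1692, 0.1756]
tool_rot: [3.138, 0.001, 0.12]
ft_force: [0.4, 0.4, -1.8]
finger_gap: 0.406
turn [ 0.18 -0.02  0.13] shift [  0.3   0.9 -97.6] n [0. 0. 1.]
q [ 0.21  0.06  1.6  -0.    1.48  1.66] ee [0.5442 0.1692 0.1756] F [ 0.4  0.4 -1.8] gap 0.406 t 19.75
[0.54417723 0.1693349  0.17550989] [3.13854026e+00 8.02374872e-04 1.19944979e-01]
disc z 0.04230460795243213 22463
713 [177. 145.] mean [573.4 267.6] rect [556.7 261.6] [204.6  53.4] 23.77
53 [142. 104.] mean [618.  313.4] rect [618.3 313.6] [ 4.3 20.2] 6.39
30 [125. 108.] mean [611.9 334.7] rect [611.3 333.6] [11.6  5.3] 4.8
344 [260. 143.] mean [586.2 175.3] rect [577.7 174.1] [34.4 59.8] 6.74
87 [202. 181.] mean [536.3 234.8] rect [536.1 234.7] [11.1 11.8] 62.03
52 [179. 204.] mean [505.5 261.1] rect [503.1 260.9] [48.   1.8] 7.67
5 [183. 242.] mean [457.3 254.4] rect [457.2 254.5] [5.4 1. ] 14.78
fan top 8217 ((544.3211669921875, 169.1086883544922), (79.61219024658203, 68.58577728271484), 6.9967498779296875) slope [-1.60417894 -0.14655035] 0.21933246292252498
psu 6662 ((546.6337280273438, 291.11151123046875), (161.73150634765625, 55.21733856201172), 7.2647504806518555) 82.1544506611719
```

View pics/w6.png

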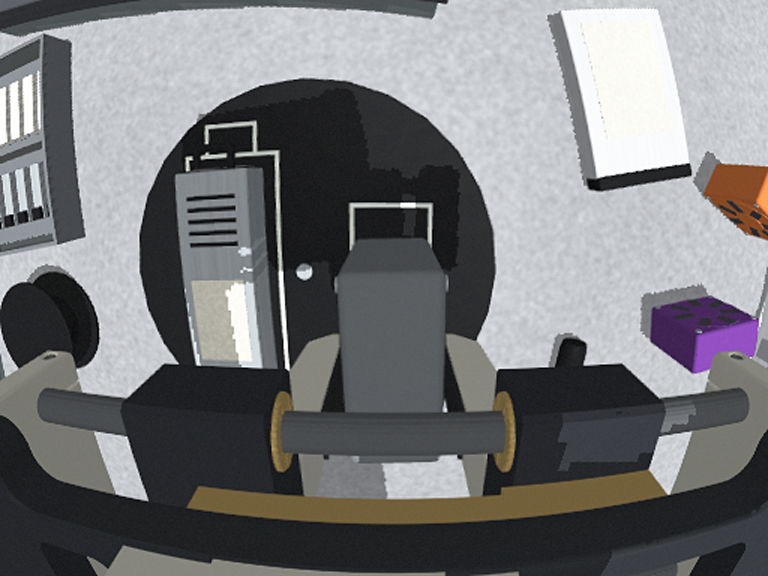

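The fan is above its outline (far edge at (390,205)) and the module lies inside its own. The hub gives the same disc pose, so I lower the fan with a +1 mm correction in y.

```bash
python3 -m pendant '[[[0,0,0],[0,1,-20],-1],[[0,0,0],[0,0,-25],-1],[[0,0,0],[0,0,-25],-1],[[0,0,0],[0,0,-12],-1],[[0,0,0],[0,0,-6],-1],[[0,0,0],[0,0,-3],-1],[[0,0,0],[0,0,-2],-1],[[0,0,0],[0,0,-1],-1],[[0,0,0],[0,0,-1],-1],[[0,0,0],[0,0,0],-1],[[0,0,0],[0,0,0],-1]]'
python3 goal.py 7.0 0 -1 .5443 .1701 .078
```

```text
clock: 20.9
ee_pos: [0.5441, 0.1716, 0.0809]
tool_rot: [3.139, 0.0, 0.122]
ft_force: [0.1, -1.0, -2.2]
finger_gap: 0.404
turn [0.16 0.01 0.01] shift [ 0.2 -1.5 -2.9] n [0. 0. 1.]
q [ 0.22  0.13  1.7  -0.    1.31  1.67] ee [0.5441 0.1716 0.0809] F [ 0.1 -1.  -2.2] gap 0.404 t 20.9
```

```bash
python3 -m pendant '[[[0,0,0],[0,-0.7,-1],-1],[[0,0,0],[0,0,-1],-1],[[0,0,0],[0,0,-0.5],-1],[[0,0,0],[0,0,0],-1],[[0,0,0],[0,0,0],-1]]'
python3 goal.py 7.0 0 -1 .5443 .1701 .078
```

```text
clock: 21.4
ee_pos: [0.5442, 0.1708, 0.0783]
tool_rot: [3.139, 0.0, 0.122]
ft_force: [0.0, 0.3, 0.4]
finger_gap: 0.405
turn [0.16 0.01 0.02] shift [ 0.1 -0.7 -0.3] n [0. 0. 1.]
q [ 0.22  0.14  1.7  -0.    1.31  1.67] ee [0.5442 0.1708 0.0783] F [0.  0.3 0.4] gap 0.405 t 21.4
```

```bash
python3 -m pendant '[[[0,0,0],[0,0,-0.5],-1],[[0,0,0],[0,0,0],-1],[[0,0,0],[0,0,0],-0.19],[[0,0,0],[0,0,0],-0.16],[[0,0,0],[0,0,0],-0.12],[[0,0,0],[0,0,0],-0.05],[[0,0,0],[0,0,0],0.05],[[0,0,0],[0,0,0],0.2],[[0,0,0],[0,0,0],0.3],[[0,0,0],[0,0,0],0.3],[[0,0,0],[0,0,0],0.3]]'
python3 goal.py 7.0 0 -1 .5443 .1701 .078
```

```text
clock: 22.5
ee_pos: [0.5439, 0.1708, 0.0775]
tool_rot: [3.139, 0.001, 0.122]
ft_force: [0.2, -0.1, -0.6]
finger_gap: 0.652
turn [ 0.16 -0.02  0.01] shift [ 0.4 -0.7  0.5] n [0. 0. 1.]
q [ 0.22  0.14  1.7  -0.    1.31  1.67] ee [0.5439 0.1708 0.0775] F [ 0.2 -0.1 -0.6] gap 0.652 t 22.5
```

```bash
python3 -m pendant '[[[0,0,0],[0,0,5],0.3],[[0,0,0],[0,0,10],0.3],[[0,0,0],[0,0,20],0.3],[[0,0,0],[0,0,40],0.3],[[0,0,0],[0,0,45],0.3],[[0,0,0],[-10,-10,45],0.3],[[0,0,0],[-30,-30,30],0.3],[[0,0,0],[-30,-40,0],0.3],[[0,0,0],[-20,-40,0],0.3],[[0,0,0],[-20,-40,0],0.3],[[0,0,0],[0,-40,0],0.3],[[0,0,0],[0,-10,0],0.3],[[0,0,0],[0,0,0],0.3],[[0,0,0],[0,0,0],0.3]]'
python3 disc.py | grep -v module
python3 - <<'E'
from h import *
q=np.load('wq.npz')['P'].reshape(-1,3);Q=np.load('wq.npz')['Q']
for nm,z,x0,x1,y0,y1 in(('fan top',.122,.46,.63,.11,.22),('psu top',.082,.4,.615,.24,.37)):
    b=(abs(q[:,2]-z)<.006)&(q[:,0]>x0)&(q[:,0]<x1)&(q[:,1]>y0)&(q[:,1]<y1);t=q[b]
    A=np.c_[t[:,:2]-t[:,:2].mean(0),np.ones(len(t))];c=np.linalg.lstsq(A,t[:,2],rcond=None)[0]
    print(nm,b.sum(),cv2.minAreaRect((t[:,:2]*1000).astype('float32')),'slope',np.degrees(c[:2]).round(1),np.median(t[:,2]).round(4))
d=load('wrist');a=cam('scene');cam('side')
save('w7.png',np.hstack([d['image'][60:270,:330],a['image'][150:360,200:440]]),1.4)
E
```

```text
clock: 23.9
ee_pos: [0.4353, -0.0374, 0.2719]
tool_rot: [3.139, 0.0, 0.122]
ft_force: [0.2, 0.5, -0.7]
finger_gap: 0.652
[ 0.43531688 -0.03708065  0.27171082] [3.13926425e+00 3.46581203e-04 1.22612918e-01]
disc z 0.04224392346135136 12995
445 [79. 86.] mean [536.1 267.4] rect [541.9 290. ] [206.4  77. ] 6.6
6 [60. 34.] mean [625.5 320.6] rect [625.5 320.6] [9.3 0. ] 11.85
311 [140.  84.] mean [539.6 154.4] rect [545.  169.5] [104.2  59.4] 5.89
11 [92. 85.] mean [536.6 238.4] rect [536.4 239.1] [9.6 3.9] 6.57
5 [ 80. 114.] mean [490.2 258.9] rect [490.2 258.9] [6.4 0. ] 3.87
20 [ 99. 168.] mean [405.7 218.7] rect [406.3 218.4] [ 3.9 11.6] 89.87
fan top 1665 ((544.5827026367188, 170.0209197998047), (80.55413055419922, 40.50260925292969), 8.019947052001953) slope [-0.  2.] 0.122
psu top 2809 ((532.0903930664062, 288.8534851074219), (167.6626739501953, 56.646060943603516), 7.660355091094971) slope [-0.1  1.2] 0.0821
```

View pics/w7.png

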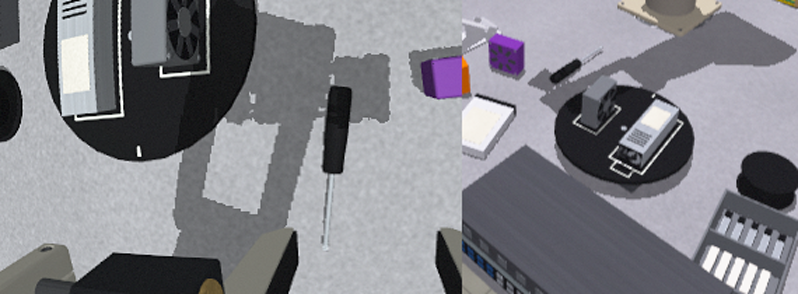

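Both items stand inside their outlines, the tick hasn't moved, and the purple fan, caddy and screwdriver are where they were. Handing in.

```bash
python3 -c "
from station import robot
s=robot.get_state();print(s['clock'],s['ft_force'],abs(s['qd']).max());print(robot.job_done())"
```

```text
24.05 [0.62239678 0.29730525 0.22917562] 0.004882948431717213
the job is handed in; nothing more can be done
None
```

The job is handed in, at 24 s of the 70 s. The power-supply module lies in the long outline with its handle at the small outline, and the grey fan stands in the short outline. I placed the module first, then the fan.

**How it went:**
- **Module grip:** joint 6 reached its range limit on the first tilted approach, so I gripped the module a half turn round. It tipped about 3° in the grip, which I took out before setting it down.
- **Contact forces:** the wrist forces reported were all below 10 N.

**Last checks (wrist camera):**
- **Fan:** centre at (544.6, 170.0) mm, against about (544.4, 170.1) mm for its bay.
- **Module:** about (530, 289) mm, against (529.5–530.3, 289–290) mm for its bay. The last fit read (532.1, 288.9) mm with a length of 168 mm instead of 160, so it had probably picked up neighbouring pixels.
- **Disc:** the rim tick is at (406, 218) mm, as it was before the placings, so the disc did not turn.
- **Other things:** the purple fan, caddy and screwdriver look untouched in the last picture. The mug, spray can and reel were not measured again.

**Disagreements:**
- **Angle:** the final top-face fits gave the module 7.7° and the fan 8.0°, against about 7.0° for the disc.
- **Tilt:** the same fits showed a 1–2° sideways slope. I put both down to side-face pixels in the fits, because the top heights of 122 mm and 82 mm are exactly right for upright and flat. I did not check this further.

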